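# Put the dried wooden spoon away with the chopsticks

## Robot

A 7-joint arm with a two-finger parallel gripper is mounted at the origin on the work surface. World frame = base frame: x ahead of the robot, y to its left, z up, the work surface at z = 0. Lengths are in m, angles in rad, forces in N, time in s.
With the tool pointing down it reaches from about 0.425 to 0.95 m from the base axis. Payload 4.7 kg.
Tool frame: the origin (TCP) lies midway between the tips of the shut fingers; the grasp point (between the pads) lies 19 mm behind it; z points along the fingers, x is the direction in which the jaws open and shut, and the axes are right-handed (so a half turn about z gives the same grasp; the last joint's range is limited). The gripper opens to 85 mm and grips with 20 to 120 N. Pads are 22 mm wide; open, the fingers measure 114 mm over their backs; the gripper's body (76 mm by 85 mm) begins 54 mm behind the grasp point. The pads swing forward as they close: fully open they stand 13 mm farther back than shut.
Start: joints at [1.148, 0.469, -0.049, 1.532, 0.024, 1.141, -0.082], TCP at [0.259, -0.623, 0.231] pointing down, gripper open.
Joint ranges: [-2.59, 2.59], [-0.33, 1.99], [-1.39, 1.29], [0.1, 2.45], [-1.04, 4.18], [0.21, 1.99], [-2.66, 2.66]. Speed limits (rad/s): [2.57, 2.57, 3.14, 3.14, 3.14, 3.14, 3.14].

## Interface

Orientations are given as a rotation vector (axis times angle).
In Python, from rig import bot gives the robot as it stands.
- The arm moves only by the tool apply_moves, never from a script. Its argument "deltas" is a list of rows, each a list of 7 numbers: the turn, a rotation vector about the tool's x, y, z in rad, then the shift along the tool's x, y, z in m, then the gripper's target within -1 to 1 (fully open at 1, half-way at 0, shut at -1). A call has 1 to 12 rows; each row shifts and turns the pose as measured when the row begins, along the tool's axes as they then stand; what a row does not reach is not made up. A row lasts 1/10 s, in which the tool goes at most 50 mm and 8.59 degrees, less where a joint would pass 70% of its speed; a pose out of reach is approached as far as the arm can. A call with a gripper value outside its range is refused whole. The fingers move at their own pace and stop on an object; the grip force is fixed at half the most. Time passes only in rows, so rows that do not move let the fingers close. It gives the time, the measured TCP pose, the force and the opening at its end, in the units of the state.
- bot.get_obs(): the state, without advancing time (a new reading comes with each control period).
- bot.capture(name): name is "side" or "top"; returns a dict with "pixels" (420x560x3 uint8, red, green, blue), "depth" (420x560 float32, m along the optical axis (not along the pixel's ray), 0 where there is no reading), "fx", "fy", "cx", "cy" (pixels), "cam_to_world" (4x4, takes a point from camera to world coordinates). Camera axes: x right, y down, z forward; pixel columns grow to the right and rows downward; lengths in m; the calibration is good to about 2 mm. A picture is of the moment at which its call begins.
- bot.finish_job(): hands the job in, once; it reports no verdict.
Trained networks look in the newest picture that a camera, given by its name, has taken for a name from the list of things; names that differ only in an ending like _2 or _b are one class to them, and where a whole thing is asked for, a point or a joint stands for the part that bears it (a point fixed in the world has none). Each returns a list of dicts, best first, with "p" (0 to 1); they miss things now and then, are a little off and sometimes report something else, mostly with a low value. They report only what shows in the picture. A call takes as long as a camera call. They do not tell look-alikes from the thing itself.
- bot.regions_of(camera, name): "mask" (420x560 bool, what is visible of it) and "xy" ([column, row] in pixels, amid what is visible of it).
The state is a dict: "clock": time; "joint_positions": joint angles; "joint_velocities": joint speeds; "tau": joint torques, N m; "tool_pos": TCP position; "orientation": TCP orientation; "contact_force": force on the tool from outside, world axes, zero at the start; "wrist_torque": the same for the moment, N m; "opening": finger opening in m.
Only numpy, scipy, OpenCV 4.12 (cv2) and the standard library are available. Lean on these libraries where they do the work, as an engineer would, in place of code of your own. Each camera call takes 0.05 s, during which the arm holds its last target. There are 200 camera calls.

## Task

Of the two drawers standing ajar, find the one that holds the wooden chopsticks and pull it right out to its stop. Then take the wooden spoon off the sloping rest of the dish rack, lay it down flat in that drawer without letting it fall, and push that drawer fully shut without slamming it. Leave the other drawer ajar as it is, the chopsticks and the knives in their drawers, and the tumbler and ice tray where they stand.

Things in the scene. Friction and masses are not known exactly. Their poses are not given: they have to be found in the camera images.
- drawer_left (a joint): opening in m of the left (+y) drawer of a low bamboo drawer unit (360 mm wide, 260 deep, 90 high): 0 shut, 0.205 out at its stop; starts about 0.08 ajar. It slides towards the robot and stays where it is left. The unit's top covers what is not pulled out (underside 78 mm above the counter)
- drawer_right (a joint): the same for the right (-y) drawer
- left_floor (a point): point on the left drawer's inner floor, midway across, 60 mm behind the front panel, 12 mm above the counter, moving with it; x points into the unit, y left, z up. Inside x = -60 to +164 mm, 150 wide; side and back walls 6 thick, 43 high above the floor. Front panel 14 thick, inner face at x = -60 (meets the unit's front when shut), 62 high above the floor
- right_floor (a point): the same for the right drawer
- left_lip (a point): middle of the top edge of the left drawer's dark wooden pull lip, 102 mm above the counter; moves with the drawer, axes as the floor's. An upright tab 70 mm wide (y), 14 thick (x), rising 28 mm above the front panel in the same plane, to be pinched from above. Its outer face is flush with the panel (168 mm wide, 6 to 74 mm above the counter)
- right_lip (a point): the same for the right drawer
- chopsticks: bundle of five light wooden chopsticks with two red bands, 180 x 28 x 16 mm, loose, lying lengthwise (its x along the drawer) near the left wall of one of the two drawers, which one varies; origin at the centre of its underside, z up
- knives: pair of steel table knives with dark handles, 180 x 33 x 10 mm, loose, lying in the same way in the other drawer; origin at the centre of its underside
- spoon: dark wooden spoon 165 mm long, 50 g; origin on the handle's axis, x along it to the head, z out of the hollow face. Round handle 16 mm thick from x = -85 to 30 mm, flat head 42 wide, 16 thick from 27 to 80. It lies on the rack's rest at 35 degrees, head up and away from the robot, origin 115 mm up, on bars under x = -66 and 55 mm. Between x = -55 and 25 mm it is free all round
- rack: bamboo dish rack with sloping utensil rest, fixed; origin on the counter under the spoon's origin, x in the direction the slope rises, z up. The rest is 182 mm wide (y), its bars' cheeks end 6 mm above the handle's axis, 14 mm either side of it at the lower bar, 27 at the upper. An extension at y = 90 to 256 mm holds two white plates on edge from y = 150 mm, 170 high
- tumbler: green glass tumbler, 72 mm across, 100 high, standing on the counter between rack and drawer unit; origin at the centre of its base
- ice_tray: blue plastic ice tray, 110 x 210 x 35 mm, on the counter to the right; origin at the centre of its underside
There are look-alikes about, which are no part of the job. There is more than one size of the knives; the one meant has the size given above.

How it is judged:
On the way, in this order (a step that is already met when the one before it is completed fails the run):
1. the drawer that holds the chopsticks is pulled out to its stop (at least 180 mm) ((((x of chopsticks in the frame of left_floor between -0.06 and 0.164 m and y of chopsticks in the frame of left_floor between -0.078 and 0.078 m and z of chopsticks in the frame of left_floor between -0.01 and 0.04 m) and value of joint drawer_left above 0.18 m) or ((x of chopsticks in the frame of right_floor between -0.06 and 0.164 m and y of chopsticks in the frame of right_floor between -0.078 and 0.078 m and z of chopsticks in the frame of right_floor between -0.01 and 0.04 m) and value of joint drawer_right above 0.18 m))), for 0.1 s.
2. the spoon lies flat and released in that drawer while it is out (((((x of chopsticks in the frame of left_floor between -0.06 and 0.164 m and y of chopsticks in the frame of left_floor between -0.078 and 0.078 m and z of chopsticks in the frame of left_floor between -0.01 and 0.04 m) and x of spoon in the frame of left_floor between -0.06 and 0.164 m and y of spoon in the frame of left_floor between -0.078 and 0.078 m and z of spoon in the frame of left_floor between -0.01 and 0.032 m and angle between spoon's own x axis and vertical between 1.42 and 1.72 rad and contact force between the fingers and spoon below 0.1 N and linear speed of spoon below 0.03 m/s) and value of joint drawer_left above 0.15 m) or (((x of chopsticks in the frame of right_floor between -0.06 and 0.164 m and y of chopsticks in the frame of right_floor between -0.078 and 0.078 m and z of chopsticks in the frame of right_floor between -0.01 and 0.04 m) and x of spoon in the frame of right_floor between -0.06 and 0.164 m and y of spoon in the frame of right_floor between -0.078 and 0.078 m and z of spoon in the frame of right_floor between -0.01 and 0.032 m and angle between spoon's own x axis and vertical between 1.42 and 1.72 rad and contact force between the fingers and spoon below 0.1 N and linear speed of spoon below 0.03 m/s) and value of joint drawer_right above 0.15 m))), for 0.2 s.
At the end, for the whole second after the job is handed in: The spoon lies flat (within 8 degrees), at rest and released in the drawer with the chopsticks; that drawer is shut to within 8 mm; the other drawer, with the knives in it, is still open between 50 and 110 mm; tumbler and ice tray are within 30 mm of where they stood (((((x of chopsticks in the frame of left_floor between -0.06 and 0.164 m and y of chopsticks in the frame of left_floor between -0.078 and 0.078 m and z of chopsticks in the frame of left_floor between -0.01 and 0.04 m) and x of spoon in the frame of left_floor between -0.06 and 0.164 m and y of spoon in the frame of left_floor between -0.078 and 0.078 m and z of spoon in the frame of left_floor between -0.01 and 0.032 m and angle between spoon's own x axis and vertical between 1.42 and 1.72 rad and contact force between the fingers and spoon below 0.1 N and linear speed of spoon below 0.03 m/s) and value of joint drawer_left below 0.008 m and velocity of joint drawer_left below 0.01 m/s and value of joint drawer_right between 0.05 and 0.11 m and x of knives in the frame of right_floor between -0.06 and 0.164 m and y of knives in the frame of right_floor between -0.078 and 0.078 m and z of knives in the frame of right_floor between -0.01 and 0.04 m) or (((x of chopsticks in the frame of right_floor between -0.06 and 0.164 m and y of chopsticks in the frame of right_floor between -0.078 and 0.078 m and z of chopsticks in the frame of right_floor between -0.01 and 0.04 m) and x of spoon in the frame of right_floor between -0.06 and 0.164 m and y of spoon in the frame of right_floor between -0.078 and 0.078 m and z of spoon in the frame of right_floor between -0.01 and 0.032 m and angle between spoon's own x axis and vertical between 1.42 and 1.72 rad and contact force between the fingers and spoon below 0.1 N and linear speed of spoon below 0.03 m/s) and value of joint drawer_right below 0.008 m and velocity of joint drawer_right below 0.01 m/s and value of joint drawer_left between 0.05 and 0.11 m and x of knives in the frame of left_floor between -0.06 and 0.164 m and y of knives in the frame of left_floor between -0.078 and 0.078 m and z of knives in the frame of left_floor between -0.01 and 0.04 m)) and distance of each of tumbler, ice_tray from where it was at the start of the episode below 0.03 m); the robot touches nothing.
It fails at once if the drawer with the knives is pulled out beyond 110 mm or pushed in below 50 mm (((x of chopsticks in the frame of left_floor between -0.06 and 0.164 m and y of chopsticks in the frame of left_floor between -0.078 and 0.078 m and z of chopsticks in the frame of left_floor between -0.01 and 0.04 m) and (value of joint drawer_right above 0.11 m or value of joint drawer_right below 0.05 m)) or ((x of chopsticks in the frame of right_floor between -0.06 and 0.164 m and y of chopsticks in the frame of right_floor between -0.078 and 0.078 m and z of chopsticks in the frame of right_floor between -0.01 and 0.04 m) and (value of joint drawer_left above 0.11 m or value of joint drawer_left below 0.05 m))).
It fails at once if the spoon falls or flops down (moves faster than 0.6 m/s while no finger holds it, as after a drop of 20 mm) (contact force between the fingers and spoon below 0.05 N and linear speed of spoon above 0.6 m/s).
It fails at once if a drawer is slammed in (faster than 0.5 m/s) (velocity of joint any of drawer_left, drawer_right below -0.5 m/s).
It fails at once if the tumbler is tipped (angle between tumbler's own z axis and vertical above 0.5 rad).
It also fails if it takes over 67 s, if anything falls off the work surface, if the arm or the gripper's body presses on something with over 40 N, if the wrist force passes 120 N, or if a joint passes its speed limit or range.

## Working session

There is one attempt and no reset: what is moved stays moved. The work goes in short steps, Python scripts to look and compute and a tool call to move; the robot and the scene stay as the last step left them, time stands still between calls to the robot, and variables do not carry over. Pictures are saved under pics/ and viewed, about 8 in all and at most 12, crops included, and the job is handed in when it is done.

Besides the shell and the picture viewer there is one more tool, called as name(argument=value, ...) on one line, values as JSON. apply_moves: Moves the arm, as the interface text tells. Its arguments: {"type":"object","properties":{"deltas":{"type":"array"}},"required":["deltas"]}

```bash
mkdir -p pics; ls
cat > h.py <<'E'
import numpy as np, cv2
from rig import bot
from scipy.spatial.transform import Rotation as R
def cloud(c):
    d=c["depth"]; v,u=np.indices(d.shape)
    P=np.stack([(u-c["cx"])/c["fx"]*d,(v-c["cy"])/c["fy"]*d,d],-1)
    T=np.array(c["cam_to_world"]); W=P@T[:3,:3].T+T[:3,3]; W[d==0]=np.nan; return W
def save(c,n): cv2.imwrite(f"pics/{n}.png",cv2.cvtColor(c["pixels"],cv2.COLOR_RGB2BGR))
E
python3 - <<'E'
from h import *
ims=[]
for n in("top","side"):
    c=bot.capture(n); save(c,n+"0"); W=cloud(c); np.save(n+"0.npy",W)
    print(n,np.round(c["cam_to_world"],3).tolist(),c["fx"])
    for k in("drawer_left","drawer_right","left_lip","right_lip","chopsticks","knives","spoon","rack","tumbler","ice_tray"):
        for r in bot.regions_of(n,k)[:3]:
            p=W[r["mask"]]; p=p[~np.isnan(p[:,0])]
            if len(p): print(n,k,round(r["p"],2),np.round(r["xy"]),len(p),np.round(np.median(p,0),3),np.round(np.percentile(p,2,0),3),np.round(np.percentile(p,98,0),3))
o=bot.get_obs();print(o)
E
```

```text
pics
top [[0.005, -0.982, 0.187, 0.426], [-1.0, -0.008, -0.015, -0.049], [0.016, -0.187, -0.982, 0.989], [0.0, 0.0, 0.0, 1.0]] 396.64207564999634
top drawer_left 0.74 [243. 199.] 2624 [0.65  0.022 0.013] [ 0.597 -0.048  0.008] [0.711 0.111 0.102]
top drawer_right 0.6 [312. 206.] 2836 [ 0.633 -0.149  0.013] [ 0.578 -0.217  0.007] [ 0.697 -0.057  0.102]
top left_lip 0.68 [244. 197.] 2657 [0.651 0.022 0.013] [ 0.597 -0.048  0.008] [0.711 0.112 0.102]
top right_lip 0.89 [313. 206.] 2772 [ 0.633 -0.149  0.013] [ 0.578 -0.217  0.008] [ 0.697 -0.06   0.102]
top chopsticks 0.64 [287. 192.] 315 [ 0.663 -0.09   0.025] [ 0.629 -0.105  0.015] [ 0.7   -0.077  0.03 ]
top knives 0.74 [222. 186.] 362 [0.678 0.077 0.021] [0.642 0.061 0.012] [0.715 0.092 0.025]
top knives 0.72 [210. 263.] 477 [0.494 0.101 0.005] [ 0.436  0.082 -0.002] [0.554 0.121 0.01 ]
top spoon 0.69 [ 85. 248.] 866 [0.513 0.348 0.137] [ 0.426  0.335 -0.002] [0.554 0.423 0.163]
top spoon 0.23 [136. 160.] 1052 [0.735 0.283 0.063] [0.695 0.243 0.001] [0.761 0.309 0.101]
top rack 0.89 [ 56. 262.] 6338 [0.481 0.434 0.073] [0.38  0.255 0
[... 2290 characters left out ...]
 array([ 1.14809341,  0.46858365, -0.04858905,  1.53252288,  0.02408891,
        1.14100121, -0.0822784 ]), 'joint_velocities': array([-6.99842995e-05,  4.19248545e-04, -3.63822595e-04, -1.60982686e-03,
        7.68286026e-04,  1.83730348e-04,  1.83879916e-04]), 'tau': array([ 7.74419314e-04, -5.10170746e+01, -4.66575637e-02, -2.38016474e+01,
        1.08120622e-02,  9.81748417e-04, -1.75872816e-05]), 'tool_pos': array([ 0.25904019, -0.62332237,  0.23133614]), 'orientation': array([ 2.61311669e+00, -1.74391000e+00,  1.26822553e-04]), 'contact_force': array([-0.18737509,  0.24202927, -0.25994559]), 'wrist_torque': array([-0.00915556, -0.0471975 , -0.00364573]), 'opening': 0.08538629674369308}
```

View pics/top0.png

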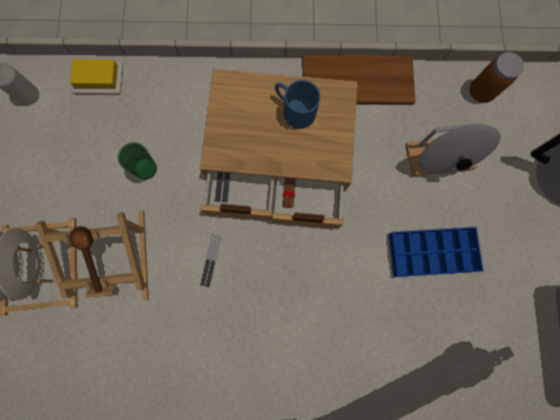

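View pics/side0.png

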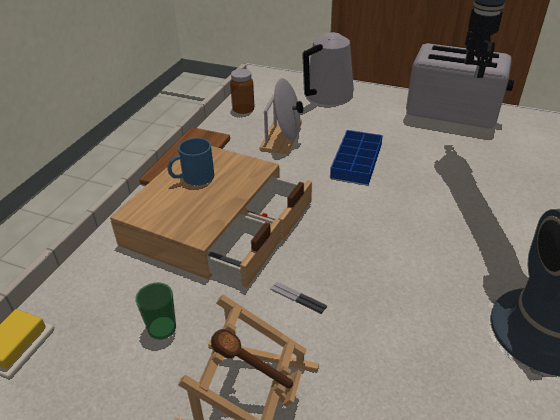

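Run:
```python
from h import *
W=np.vstack([np.load(n+"0.npy").reshape(-1,3) for n in("top","side")]);W=W[~np.isnan(W[:,0])]
def sel(a,b,c,d,e,f): 
    m=(W[:,0]>a)&(W[:,0]<b)&(W[:,1]>c)&(W[:,1]<d)&(W[:,2]>e)&(W[:,2]<f);return W[m]
# lips
for nm,y0,y1 in(("L",-.04,.12),("R",-.22,-.05)):
    p=sel(.56,.63,y0,y1,.095,.108);print(nm,len(p),np.round(np.percentile(p,[3,50,97],axis=0),3).tolist())
p=sel(.64,.99,-.3,.2,.08,.1);print("unit top",np.round(np.percentile(p,[1,50,99],axis=0),3).tolist())
# unit orientation: PCA lips
# spoon handle: from spoon mask region; points above rest
p=sel(.4,.6,.3,.4,.085,.18)
for x in np.arange(.41,.6,.01):
    q=p[abs(p[:,0]-x)<.005]
    if len(q): 
        zm=np.percentile(q[:,2],95); t=q[q[:,2]>zm-.006]; print(round(x,3),len(q),np.round(zm,3),np.round([t[:,1].min(),np.median(t[:,1]),t[:,1].max()],3))
p=sel(.4,.6,.45,.62,.1,.25);print("plates",np.round(np.percentile(p,[1,50,99],axis=0),3).tolist())
```

```text
L 357 [[0.6, 0.003, 0.096], [0.608, 0.037, 0.101], [0.616, 0.068, 0.105]]
R 319 [[0.582, -0.166, 0.097], [0.589, -0.131, 0.101], [0.597, -0.1, 0.105]]
unit top [[0.683, -0.244, 0.084], [0.798, -0.037, 0.09], [0.95, 0.114, 0.095]]
0.43 14 0.089 [0.342 0.348 0.364]
0.44 84 0.093 [0.326 0.345 0.352]
0.45 109 0.1 [0.339 0.346 0.354]
0.46 109 0.107 [0.339 0.348 0.354]
0.47 109 0.114 [0.342 0.348 0.358]
0.48 102 0.122 [0.343 0.349 0.356]
0.49 114 0.128 [0.342 0.352 0.359]
0.5 112 0.135 [0.344 0.352 0.361]
0.51 179 0.145 [0.339 0.356 0.371]
0.52 298 0.151 [0.334 0.359 0.39 ]
0.53 448 0.158 [0.32  0.362 0.391]
0.54 474 0.163 [0.325 0.356 0.374]
0.55 277 0.165 [0.342 0.356 0.37 ]
0.56 22 0.155 [0.355 0.357 0.358]
plates [[0.406, 0.496, 0.102], [0.476, 0.505, 0.136], [0.553, 0.521, 0.159]]
```

The red-banded chopsticks are in the right drawer (top view, pixel 289,192) and the knives in the left (222,186). The loose knife at (210,263) is a look-alike. The spoon lies on the rack with its head at (82,238) and handle end at (97,290).

```bash
cat >> h.py <<'E'
def down(yaw,pitch=0.):
    # tool z down, tool x (jaw) along world azimuth yaw; pitch tilts tool z forward, perpendicular to jaw
    x=np.array([np.cos(yaw),np.sin(yaw),0]); f=np.array([np.sin(yaw),-np.cos(yaw),0])
    z=np.cos(pitch)*np.array([0,0,-1.])+np.sin(pitch)*f
    return np.column_stack([x,np.cross(z,x),z])
def go(Rt,p):
    o=bot.get_obs(); Rc=R.from_rotvec(o["orientation"]).as_matrix()
    print("clock",round(o["clock"],2),"pos",np.round(o["tool_pos"],4),"F",np.round(o["contact_force"],1),"open",round(o["opening"],4))
    print("q",np.round(o["joint_positions"],2))
    print("turn(tool)",np.round(R.from_matrix(Rc.T@Rt).as_rotvec(),4),"shift now",np.round(Rc.T@(p-o["tool_pos"]),4),"shift after turn",np.round(Rt.T@(p-o["tool_pos"]),4))
E
python3 - <<'E'
from h import *
W=np.vstack([np.load(n+"0.npy").reshape(-1,3) for n in("top","side")]);W=W[~np.isnan(W[:,0])]
def sel(a,b,c,d,e,f): 
    m=(W[:,0]>a)&(W[:,0]<b)&(W[:,1]>c)&(W[:,1]<d)&(W[:,2]>e)&(W[:,2]<f);return W[m]
p=sel(.64,.99,-.28,.2,.084,.096);print("rect",cv2.minAreaRect((p[:,:2]*1000).astype(np.float32)))
for nm,y0,y1 in(("L",-.04,.12),("R",-.22,-.05)):
    p=sel(.56,.63,y0,y1,.097,.108);print(nm,cv2.minAreaRect((p[:,:2]*1000).astype(np.float32)),np.polyfit(p[:,1],p[:,0],1))
p=np.load("top0.npy").reshape(-1,3);p=p[~np.isnan(p[:,0])]
q=np.array([t for t in W if .445<t[0]<.505 and .335<t[1]<.365 and .085<t[2]<.15 and t[2]>.096+(t[0]-.445)*.7-.008])
print(len(q)); f=np.polyfit(q[:,0],q[:,1],1); print("spoon y(x)",f,np.polyval(f,[.45,.48,.5]))
print("now R",np.round(R.from_rotvec(bot.get_obs()["orientation"]).as_matrix(),3))
E
```

```text
rect ((819.528076171875, -68.35731506347656), (366.47332763671875, 267.093505859375), 84.96292114257812)
L ((609.1282958984375, 35.97935104370117), (72.28858947753906, 15.84877872467041), 84.52896118164062) [0.08407669 0.60508007]
R ((590.3068237304688, -132.44094848632812), (71.52753448486328, 16.960941314697266), 83.42471313476562) [0.08883258 0.60088322]
519
spoon y(x) [0.11622836 0.29393517] [0.34623793 0.34972478 0.35204935]
now R [[ 0.384 -0.923  0.   ]
 [-0.923 -0.384 -0.   ]
 [ 0.    -0.    -1.   ]]
```

apply_moves(deltas=[[0,0,-0.136,0,0,0,1],[0,0,-0.136,0,0,0,1],[0,0,-0.136,0,0,0,1],[0,0,-0.136,0,0,0,1],[0,0,-0.136,0,0,0,1],[0,0,-0.136,0,0,0,1],[0,0,-0.136,0,0,0,1],[0,0,-0.136,0,0,0,1]])

```text
clock: 1.9
tool_pos: [0.259, -0.6234, 0.2314]
orientation: [3.14, -0.071, -0.001]
contact_force: [-0.5, 0.1, -0.2]
opening: 0.0854
```

```bash
python3 -c "
from h import *
go(down(-.088),np.array([.590,-.132,.17]))"
```

```text
clock 1.9 pos [ 0.259  -0.6234  0.2314] F [-0.5  0.1 -0.2] open 0.0854
q [ 1.31  0.49 -0.29  1.52  0.15  1.16  0.95]
turn(tool) [0.0006 0.0007 0.0429] shift now [ 0.3086 -0.5058  0.0609] shift after turn [ 0.2866 -0.5185  0.0614]
```

apply_moves(deltas=[[0,0,0.043,0,0,0,1],[0,0,0,0.024,-0.0432,0.005,1],[0,0,0,0.024,-0.0432,0.005,1],[0,0,0,0.024,-0.0432,0.005,1],[0,0,0,0.024,-0.0432,0.005,1],[0,0,0,0.024,-0.0432,0.005,1],[0,0,0,0.024,-0.0432,0.005,1],[0,0,0,0.024,-0.0432,0.005,1],[0,0,0,0.024,-0.0432,0.005,1],[0,0,0,0.024,-0.0432,0.005,1],[0,0,0,0.024,-0.0432,0.005,1],[0,0,0,0.024,-0.0432,0.005,1]])

```text
clock: 3.1
tool_pos: [0.5663, -0.1799, 0.1743]
orientation: [3.126, -0.172, 0.004]
contact_force: [1.2, -0.2, 0.4]
opening: 0.0853
```

```bash
python3 -c "
from h import *
go(down(-.088),np.array([.590,-.132,.08]))"
```

```text
clock 3.1 pos [ 0.5663 -0.1799  0.1743] F [ 1.2 -0.2  0.4] open 0.0853
q [ 0.56  0.43 -0.44  1.78  0.23  0.98 -0.08]
turn(tool) [ 0.0108 -0.003  -0.0222] shift now [ 0.018  -0.0512  0.0939] shift after turn [ 0.0194 -0.0498  0.0943]
```

apply_moves(deltas=[[0.01,-0.003,-0.022,0.006,-0.017,0,1],[0,0,0,0.007,-0.017,0,1],[0,0,0,0.006,-0.016,0,1],[0,0,0,0,0,0.02,1],[0,0,0,0,0,0.02,1]])

```text
clock: 3.6
tool_pos: [0.597, -0.1203, 0.1365]
orientation: [-3.136, 0.113, -0.014]
contact_force: [-0.1, -0.3, 0.1]
opening: 0.0851
```

```bash
python3 -c "
from h import *
go(down(-.088),np.array([.590,-.132,.078]))
c=bot.capture('top');save(c,'top1');r=bot.regions_of('top','right_lip');W=cloud(c)
P=W.reshape(-1,3)
p=P[(P[:,0]>.56)&(P[:,0]<.63)&(P[:,1]>-.2)&(P[:,1]<-.06)&(P[:,2]>.095)&(P[:,2]<.106)];print(len(p),np.median(p,0))"
```

```text
clock 3.6 pos [ 0.597  -0.1203  0.1365] F [-0.1 -0.3  0.1] open 0.0851
q [ 0.46  0.49 -0.45  1.78  0.26  0.92 -0.16]
turn(tool) [-0.0036 -0.0085  0.0157] shift now [-0.0066  0.0124  0.0584] shift after turn [-0.0059  0.0123  0.0585]
25 [ 0.5909256  -0.10294259  0.10131303]
```

apply_moves(deltas=[[0,-0.008,0.015,-0.006,0.01,0.01,1],[0,0,0,0,0,0.015,1],[0,0,0,0,0,0.015,1],[0,0,0,0,0,0.012,1],[0,0,0,0,0,0.004,1],[0,0,0,0,0,0,1]])

```text
clock: 4.3
tool_pos: [0.5874, -0.1335, 0.0751]
orientation: [-3.135, 0.146, 0.007]
contact_force: [-0.6, -0.1, 0.3]
opening: 0.0854
```

```bash
python3 -c "
from h import *
go(down(-.088),np.array([.590,-.132,.078]))"
```

```text
clock 4.3 pos [ 0.5874 -0.1335  0.0751] F [-0.6 -0.1  0.3] open 0.0854
q [ 0.46  0.56 -0.41  1.83  0.29  0.81 -0.19]
turn(tool) [-0.003   0.0049 -0.0048] shift now [ 0.0024 -0.0018 -0.0029] shift after turn [ 0.0024 -0.0017 -0.0029]
```

Close on the lip.

apply_moves(deltas=[[0,0.005,-0.005,0.002,0,-0.002,-1],[0,0,0,0,0,0,-1],[0,0,0,0,0,0,-1],[0,0,0,0,0,0,-1],[0,0,0,0,0,0,-1],[0,0,0,0,0,0,-1],[0,0,0,0,0,0,-1]])

```text
clock: 5.0
tool_pos: [0.5912, -0.1332, 0.0792]
orientation: [-3.136, 0.135, -0.006]
contact_force: [0.7, 0.1, -0.6]
opening: 0.013
```

apply_moves(deltas=[[0,0,0,-0.006,0,0,-1],[0,0,0,-0.012,0,0,-1],[0,0,0,-0.012,0,0,-1],[0,0,0,-0.012,0,0,-1],[0,0,0,-0.012,0,0,-1],[0,0,0,-0.012,0,0,-1],[0,0,0,-0.012,0,0,-1],[0,0,0,-0.012,0,0,-1],[0,0,0,-0.01,0,0,-1]])

```text
clock: 5.9
tool_pos: [0.4831, -0.1242, 0.0792]
orientation: [-3.137, 0.135, -0.011]
contact_force: [2.1, -0.1, -2.2]
opening: 0.0127
```

```bash
python3 -c "
from h import *
go(down(-.088),np.array([.590-.119*.996,-.132+.119*.088,.079]))"
```

```text
clock 5.9 pos [ 0.4831 -0.1242  0.0792] F [ 2.1 -0.1 -2.2] open 0.0127
q [ 0.53  0.42 -0.44  2.07  0.27  0.7  -0.18]
turn(tool) [-0.0018 -0.0067  0.002 ] shift now [-0.0118 -0.0016  0.0001] shift after turn [-0.0118 -0.0016  0.0002]
```

apply_moves(deltas=[[0,0,0,-0.005,0,0,-1],[0,0,0,-0.005,0,0,-1],[0,0,0,-0.005,0,0,-1],[0,0,0,-0.004,0,0,-1]])

```text
clock: 6.3
tool_pos: [0.4707, -0.1231, 0.0793]
orientation: [-3.136, 0.134, -0.044]
contact_force: [14.9, -1.5, -15.4]
opening: 0.0128
```

```bash
python3 -c "
from h import *
go(down(-.088),np.array([.590-.119*.996,-.132+.119*.088,.079]))"
```

```text
clock 6.3 pos [ 0.4707 -0.1231  0.0793] F [ 14.9  -1.5 -15.4] open 0.0128
q [ 0.54  0.4  -0.45  2.11  0.27  0.66 -0.17]
turn(tool) [-0.004  -0.0278  0.0026] shift now [ 0.0006 -0.0017  0.0003] shift after turn [ 0.0006 -0.0017  0.0003]
```

At the stop (reaction force about 15 N). Next I release the lip and rise.

apply_moves(deltas=[[0,0,0,0.001,0,0,1],[0,0,0,0,0,0,1],[0,0,0,0,0,0,1],[0,0,0,0,0,0,1],[0,0,0,0,0,-0.015,1],[0,0,0,0,0,-0.03,1],[0,0,0,0,0,-0.03,1],[0,0,0,0,0,-0.03,1],[0,0,0,0,0,-0.03,1],[0,0,0,0,0,-0.02,1],[0,0,0,0,0,0,1]])

```text
clock: 7.4
tool_pos: [0.4639, -0.1222, 0.239]
orientation: [-3.135, 0.134, -0.03]
contact_force: [0.1, -0.0, -0.8]
opening: 0.0857
```

Run:
```python
from h import *
c=bot.capture('top');save(c,'top2');W=cloud(c)
P=W.reshape(-1,3);P=P[~np.isnan(P[:,0])]
for a,b in((-.2,-.05),(-.03,.1)):
  p=P[(P[:,0]>.44)&(P[:,0]<.63)&(P[:,1]>a)&(P[:,1]<b)&(P[:,2]>.095)&(P[:,2]<.106)];print('lip',len(p),np.percentile(p,[3,50,97],axis=0).round(4).tolist())
for k in("chopsticks","knives"):
  for r in bot.regions_of("top",k)[:3]:
    p=W[r["mask"]];p=p[~np.isnan(p[:,0])];print(k,r["p"],cv2.minAreaRect((p[:,:2]*1000).astype(np.float32)),np.median(p,0).round(3))
s=35*np.pi/180
# spoon axis: dir yaw
az=np.arctan(.1162); d=np.array([np.cos(s)*np.cos(az),np.cos(s)*np.sin(az),np.sin(s)])
n=np.array([-np.sin(s)*np.cos(az),-np.sin(s)*np.sin(az),np.cos(s)])
# top surface line z of handle: axis = top - 8mm*n ; find origin where axis z=.115
Q=np.vstack([np.load(m+"0.npy").reshape(-1,3) for m in("top","side")])
q=Q[(Q[:,0]>.445)&(Q[:,0]<.505)&(abs(Q[:,1]-(.2939+.1162*Q[:,0]))<.004)&(Q[:,2]>.085)&(Q[:,2]>.096+(Q[:,0]-.445)*.7-.008)]
f=np.polyfit(q[:,0],q[:,2],1);print("slope",np.degrees(np.arctan(f[0])),f)
xs=np.linspace(.44,.51,71);ax=np.array([[x,.2939+.1162*x,np.polyval(f,x)] for x in xs])-8e-3*n
o=ax[np.argmin(abs(ax[:,2]-.115))];print("spoon origin",o, "dir",d)
```

```text
lip 8 [[0.4673, -0.0912, 0.098], [0.4712, -0.0911, 0.1004], [0.4774, -0.089, 0.1021]]
lip 189 [[0.6, 0.0023, 0.0974], [0.6081, 0.0364, 0.1008], [0.6157, 0.0666, 0.1035]]
chopsticks 0.7 ((597.0804443359375, -84.3499526977539), (31.357343673706055, 178.18614196777344), 85.32611846923828) [ 0.598 -0.085  0.024]
knives 0.57 ((496.1485595703125, 102.8096923828125), (27.46699333190918, 128.32838439941406), 78.70841217041016) [0.497 0.102 0.005]
knives 0.53 ((678.2285766601562, 77.4164047241211), (35.89141845703125, 76.1671371459961), 87.29762268066406) [0.676 0.077 0.02 ]
slope 35.113661824327764 [ 0.70316805 -0.21986086]
spoon origin [0.49055794 0.35090283 0.1153256 ] dir [0.81367715 0.09454928 0.57357644]
```

View pics/top2.png

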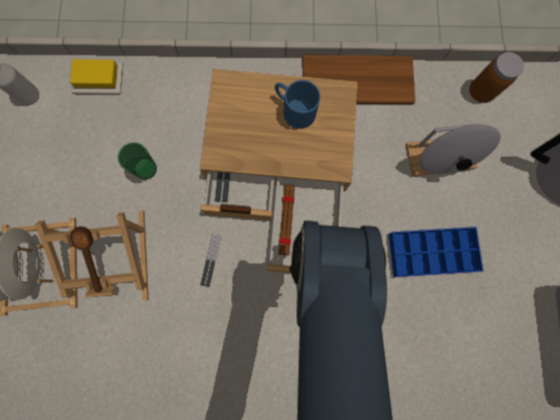

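The right drawer is fully out, with the chopsticks in it (top view, 287,220) and the left drawer unchanged. Next, the spoon.

apply_moves(deltas=[[0,0,-0.148,0,0,0,1],[0,0,-0.148,0,0,0,1],[0,0,-0.148,0,0,0,1],[0,0,-0.148,0,0,0,1],[0,0,-0.148,0,0,0,1],[0,0,-0.148,0,0,0,1],[0,0,-0.148,0,0,0,1],[0,0,-0.148,0,0,0,1],[0,0,-0.148,0,0,0,1],[0,0,-0.148,0,0,0,1],[0,0,-0.148,0,0,0,1],[0,0,-0.148,0,0,0,1]])

```text
clock: 8.75
tool_pos: [0.4487, -0.1189, 0.2148]
orientation: [-2.029, -2.355, 0.001]
contact_force: [-0.4, -0.2, -0.9]
opening: 0.0852
```

```bash
python3 -c "
from h import *
print(R.from_rotvec(bot.get_obs()['orientation']).as_matrix().round(3))
go(down(1.6865),np.array([.457,.347,.23]))"
```

```text
[[-0.148  0.989 -0.025]
 [ 0.989  0.148  0.021]
 [ 0.024 -0.022 -0.999]]
clock 8.75 pos [ 0.4487 -0.1189  0.2148] F [-0.4 -0.2 -0.9] open 0.0852
q [ 0.86  0.24 -0.78  1.98  0.17  1.02  1.72]
turn(tool) [-0.022  -0.0241  0.0327] shift now [ 0.4598  0.0769 -0.0057] shift after turn [ 0.4618  0.0621 -0.0152]
```

apply_moves(deltas=[[-0.022,-0.024,0.033,0,0,-0.015,1],[0,0,0,0.042,0.006,0,1],[0,0,0,0.042,0.006,0,1],[0,0,0,0.042,0.006,0,1],[0,0,0,0.042,0.006,0,1],[0,0,0,0.042,0.006,0,1],[0,0,0,0.042,0.006,0,1],[0,0,0,0.042,0.006,0,1],[0,0,0,0.042,0.006,0,1],[0,0,0,0.042,0.006,0,1],[0,0,0,0.042,0.006,0,1],[0,0,0,0.02,0.002,0,1]])

```text
clock: 9.95
tool_pos: [0.4521, 0.3326, 0.2106]
orientation: [-2.085, -2.315, 0.038]
contact_force: [-0.0, 0.2, 0.5]
opening: 0.0852
```

```bash
python3 -c "
from h import *
go(down(1.6865,.611),np.array([.457,.347,.20]))"
```

```text
clock 9.95 pos [0.4521 0.3326 0.2106] F [-0.   0.2  0.5] open 0.0852
q [-0.03  0.46 -0.89  1.78  0.36  1.12  0.64]
turn(tool) [-6.463e-01  6.000e-04 -1.190e-02] shift now [0.0137 0.0067 0.0104] shift after turn [ 0.0137 -0.0007  0.0124]
```

apply_moves(deltas=[[-0.11,0,-0.002,0,0,0,1],[-0.11,0,-0.002,0,0,0,1],[-0.11,0,-0.002,0,0,0,1],[-0.11,0,-0.002,0,0,0,1],[-0.11,0,-0.002,0,0,0,1],[-0.1,0,-0.002,0,0,0,1],[0,0,0,0,0,0,1]])

```text
clock: 10.65
tool_pos: [0.4447, 0.3349, 0.1961]
orientation: [1.76, 2.005, 0.633]
contact_force: [0.2, 0.3, -0.1]
opening: 0.0851
```

Run:
```python
from h import *
go(down(1.6865,.611),np.array([.457,.347,.172]))
c=bot.capture('side');save(c,'side3')
```

```text
clock 10.65 pos [0.4447 0.3349 0.1961] F [ 0.2  0.3 -0.1] open 0.0851
q [-0.35  0.22 -0.68  2.19  1.12  0.66 -0.17]
turn(tool) [ 0.0006 -0.0082  0.0118] shift now [ 0.0104 -0.0026  0.0276] shift after turn [ 0.0106 -0.0027  0.0276]
```

View pics/side3.png

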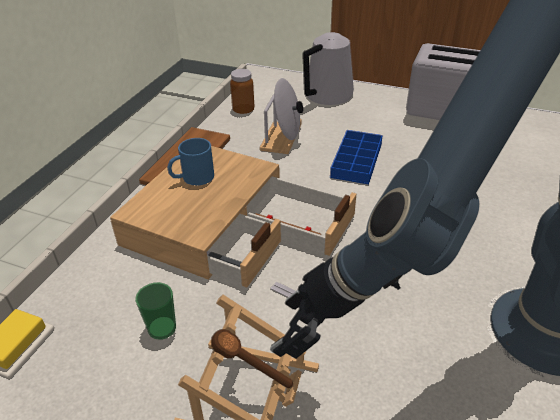

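The side view shows the gripper at (300,320), aligned over the handle; the drawer's chopsticks are visible. Centring, then approach.

apply_moves(deltas=[[0,-0.008,0.012,0.01,-0.002,0,1],[0,0,0,0,0,0.014,1],[0,0,0,0,0,0.014,1],[0,0,0,0,0,0,1]])

```text
clock: 11.1
tool_pos: [0.4624, 0.3466, 0.1708]
orientation: [1.787, 1.99, 0.617]
contact_force: [0.1, -0.8, 0.0]
opening: 0.0856
```

Run:
```python
from h import *
go(down(1.6865,.611),np.array([.5026,.3523,.1067]))
```

```text
clock 11.1 pos [0.4624 0.3466 0.1708] F [ 0.1 -0.8  0. ] open 0.0856
q [-0.38  0.31 -0.65  2.16  1.2   0.68 -0.25]
turn(tool) [-0.0105  0.0041 -0.0069] shift now [ 0.0013 -0.0027  0.0758] shift after turn [ 0.001  -0.0035  0.0758]
```

apply_moves(deltas=[[-0.01,0.004,-0.007,0.001,-0.003,0.01,1],[0,0,0,0,0,0.015,1],[0,0,0,0,0,0.015,1],[0,0,0,0,0,0.015,1],[0,0,0,0,0,0.012,1],[0,0,0,0,0,0.005,1],[0,0,0,0,0,0,1]])

```text
clock: 11.8
tool_pos: [0.5077, 0.3508, 0.109]
orientation: [1.789, 1.985, 0.618]
contact_force: [0.8, -0.7, -0.4]
opening: 0.0853
```

Run:
```python
from h import *
go(down(1.6865,.611),np.array([.5026,.3523,.1067]))
```

```text
clock 11.8 pos [0.5077 0.3508 0.109 ] F [ 0.8 -0.7 -0.4] open 0.0853
q [-0.4   0.46 -0.57  2.14  1.42  0.65 -0.42]
turn(tool) [-0.0084  0.0056 -0.0105] shift now [ 0.0021 -0.0054 -0.0009] shift after turn [ 0.0021 -0.0054 -0.0009]
```

apply_moves(deltas=[[-0.008,0.005,-0.01,0.002,-0.004,0,1],[0,0,0,0,0,0,-1],[0,0,0,0,0,0,-1],[0,0,0,0,0,0,-1],[0,0,0,0,0,0,-1],[0,0,0,0,0,0,-1],[0,0,0,0,0,0,-1],[0,0,0,0,0,0,-1]])

```text
clock: 12.6
tool_pos: [0.5035, 0.3535, 0.1093]
orientation: [1.771, 1.991, 0.631]
contact_force: [-0.5, 0.8, -0.5]
opening: 0.0137
```

Run:
```python
from h import *
go(down(1.6865,.611),np.array([.5026,.3523,.1067]))
```

```text
clock 12.6 pos [0.5035 0.3535 0.1093] F [-0.5  0.8 -0.5] open 0.0137
q [-0.41  0.45 -0.57  2.15  1.45  0.65 -0.44]
turn(tool) [ 0.0022 -0.0017  0.0003] shift now [-0.0011 -0.0023  0.0015] shift after turn [-0.001  -0.0023  0.0015]
```

apply_moves(deltas=[[0,0,0,0,0.003,-0.004,-1],[0,0,0,0,0.006,-0.01,-1],[0,0,0,0,0.008,-0.013,-1],[0,0,0,0,0.011,-0.016,-1],[0,0,0,0,0.011,-0.016,-1],[0,0,0,0,0.011,-0.016,-1],[0,0,0,0,0.011,-0.016,-1],[0,0,0,0,0.011,-0.016,-1],[0,0,0,0,0,0,-1]])

```text
clock: 13.5
tool_pos: [0.4996, 0.3523, 0.2431]
orientation: [1.772, 1.994, 0.626]
contact_force: [0.2, 0.4, -0.3]
opening: 0.0141
```

Run:
```python
from h import *
go(down(1.6865,0),np.array([.5,.35,.25]))
c=bot.capture('side');save(c,'side4');W=cloud(c)
cv2.imwrite('pics/s4.png',cv2.resize(cv2.cvtColor(c['pixels'],cv2.COLOR_RGB2BGR)[190:420,130:430],None,fx=2,fy=2))
```

```text
clock 13.5 pos [0.4996 0.3523 0.2431] F [ 0.2  0.4 -0.3] open 0.0141
q [-0.28  0.24 -0.69  2.03  0.99  0.72  0.05]
turn(tool) [6.092e-01 2.000e-04 2.200e-03] shift now [-0.0024  0.004  -0.0056] shift after turn [-0.0024  0.0001 -0.0069]
```

View pics/s4.png

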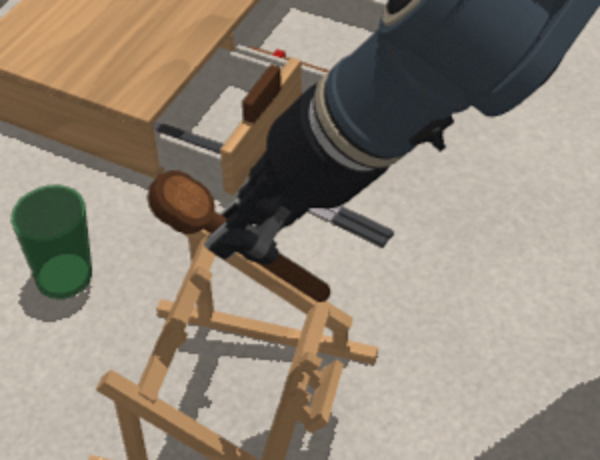

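The spoon is held (crop, 250,240) and clear of the rack. Next: level it, yaw to the drawer's axis and carry it over.

apply_moves(deltas=[[0.1,0,0,0,0,0,-1],[0.1,0,0,0,0,0,-1],[0.1,0,0,0,0,0,-1],[0.1,0,0,0,0,0,-1],[0.1,0,0,0,0,0,-1],[0.1,0,0,0,0,0,-1],[0,0,0.1,0,0,0,-1],[0,0,0.1,0,0,0,-1],[0,0,0,0,0,0,-1]])

```text
clock: 14.45
tool_pos: [0.4943, 0.3449, 0.2265]
orientation: [-2.31, -2.114, 0.063]
contact_force: [0.3, 0.3, -1.0]
opening: 0.0137
```

Run:
```python
from h import *
go(down(1.4828,0),np.array([.578,-.154,.22]))
```

```text
clock 14.45 pos [0.4943 0.3449 0.2265] F [ 0.3  0.3 -1. ] open 0.0137
q [-0.13  0.48 -0.77  1.66  0.34  1.19  0.5 ]
turn(tool) [-0.0344  0.0232 -0.0009] shift now [-0.4892  0.128   0.0135] shift after turn [-0.4896  0.1272  0.0065]
```

apply_moves(deltas=[[-0.034,0.023,0,-0.02,0.005,0,-1],[0,0,0,-0.035,0.009,0,-1],[0,0,0,-0.045,0.012,0,-1],[0,0,0,-0.045,0.012,0,-1],[0,0,0,-0.045,0.012,0,-1],[0,0,0,-0.045,0.012,0,-1],[0,0,0,-0.045,0.012,0,-1],[0,0,0,-0.045,0.012,0,-1],[0,0,0,-0.045,0.012,0,-1],[0,0,0,-0.045,0.012,0,-1],[0,0,0,-0.03,0.008,0,-1],[0,0,0,0,0,0,-1]])

```text
clock: 15.65
tool_pos: [0.5741, -0.1256, 0.2144]
orientation: [-2.274, -2.158, 0.03]
contact_force: [0.1, -0.3, -1.2]
opening: 0.0137
```

Run:
```python
from h import *
go(down(1.4828,0),np.array([.578,-.154,.15]))
```

```text
clock 15.65 pos [ 0.5741 -0.1256  0.2144] F [ 0.1 -0.3 -1.2] open 0.0137
q [ 0.64  0.43 -0.67  1.73  0.31  1.11  1.39]
turn(tool) [-0.0177  0.0096  0.0358] shift now [-0.0276  0.0065  0.0646] shift after turn [-0.028   0.0063  0.0644]
```

apply_moves(deltas=[[-0.018,0.01,0.036,-0.012,0.003,0,-1],[0,0,0,-0.012,0.003,0.01,-1],[0,0,0,0,0,0.02,-1],[0,0,0,0,0,0.02,-1],[0,0,0,0,0,0.01,-1],[0,0,0,0,0,0,-1],[0,0,0,0,0,0,-1]])

```text
clock: 16.35
tool_pos: [0.5767, -0.1493, 0.1486]
orientation: [-2.307, -2.128, 0.001]
contact_force: [0.2, 0.0, -1.2]
opening: 0.0141
```

Run:
```python
from h import *
go(down(1.4828,0),np.array([.578,-.154,.013]))
c=bot.capture('top');W=cloud(c);ims=[c["pixels"][130:330,190:390]]
for r in bot.regions_of('top','spoon')[:2]:
    p=W[r["mask"]];p=p[~np.isnan(p[:,0])];print(round(r["p"],2),r["xy"],np.percentile(p,[2,50,98],axis=0).round(3).tolist())
c2=bot.capture('side');W2=cloud(c2);ims.append(c2["pixels"][100:300,230:430])
for r in bot.regions_of('side','spoon')[:2]:
    p=W2[r["mask"]];p=p[~np.isnan(p[:,0])];print(round(r["p"],2),r["xy"],np.percentile(p,[2,50,98],axis=0).round(3).tolist())
cv2.imwrite('pics/c5.png',cv2.resize(cv2.cvtColor(np.hstack(ims),cv2.COLOR_RGB2BGR),None,fx=2,fy=2))
```

```text
clock 16.35 pos [ 0.5767 -0.1493  0.1486] F [ 0.2  0.  -1.2] open 0.0141
q [ 0.65  0.5  -0.64  1.78  0.35  0.97  1.36]
turn(tool) [-0.0026 -0.0016  0.0069] shift now [-0.0048  0.002   0.1355] shift after turn [-0.0046  0.0017  0.1356]
0.75 [315.6, 242.7] [[0.485, -0.151, 0.163], [0.524, -0.143, 0.168], [0.56, -0.136, 0.171]]
0.63 [291.1, 165.7] [[0.49, -0.165, 0.158], [0.6, -0.139, 0.169], [0.642, -0.13, 0.174]]
```

View pics/c5.png

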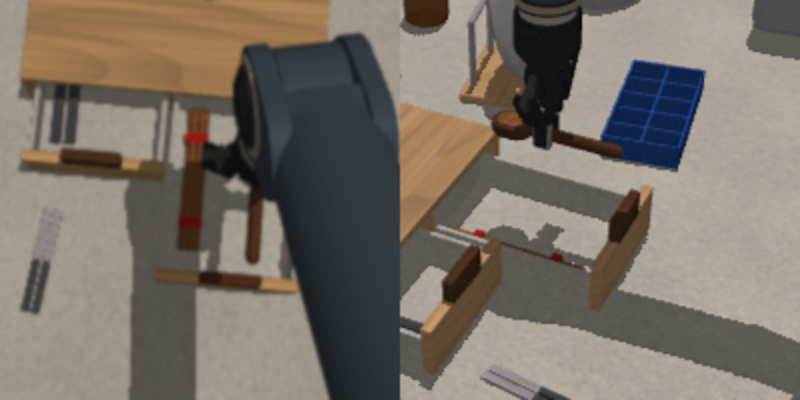

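apply_moves(deltas=[[0,0,0.005,-0.004,0.008,0.01,-1],[0,0,0,0,0,0.016,-1],[0,0,0,0,0,0.016,-1],[0,0,0,0,0,0.016,-1],[0,0,0,0,0,0.016,-1],[0,0,0,0,0,0.01,-1],[0,0,0,0,0,0,-1],[0,0,0,0,0,0,-1]])

```text
clock: 17.35
tool_pos: [0.5862, -0.1554, 0.0579]
orientation: [-2.317, -2.121, -0.001]
contact_force: [0.3, 0.5, -0.3]
opening: 0.0137
```

Run:
```python
from h import *
go(down(1.4828,0),np.array([.585,-.154,.013]))
for n in('top','side'):
  c=bot.capture(n);W=cloud(c)
  for r in bot.regions_of(n,'spoon')[:3]:
    p=W[r["mask"]];p=p[~np.isnan(p[:,0])];p=p[abs(p[:,1]+.152)<.04]
    if len(p)<40: continue
    print(n,round(r["p"],2),np.percentile(p,[2,50,98],axis=0).round(3).tolist())
    h=p[(p[:,0]<.565)]
    top=h[h[:,2]>np.median(h[:,2])-.004]
    print(" slope deg",np.degrees(np.arctan(np.polyfit(top[:,0],top[:,2],1)[0])).round(1),np.polyval(np.polyfit(top[:,0],top[:,2],1),[.5,.55]).round(4),"y(x)",np.polyfit(top[:,0],top[:,1],1).round(3))
```

```text
clock 17.35 pos [ 0.5862 -0.1554  0.0579] F [ 0.3  0.5 -0.3] open 0.0137
q [ 0.6   0.63 -0.57  1.82  0.45  0.82  1.29]
turn(tool) [-0.0005 -0.0009 -0.0003] shift now [ 0.0012 -0.0013  0.0449] shift after turn [ 0.0013 -0.0014  0.0449]
top 0.62 [[0.493, -0.158, 0.013], [0.528, -0.148, 0.077], [0.567, -0.141, 0.081]]
 slope deg 2.7 [0.0766 0.0789] y(x) [-0.08  -0.107]
side 0.87 [[0.497, -0.168, 0.068], [0.567, -0.146, 0.079], [0.651, -0.137, 0.083]]
 slope deg 0.3 [0.0783 0.0785] y(x) [-0.085 -0.101]
```

apply_moves(deltas=[[0,0,0,0.001,0,0.012,-1],[0,0,0,0,0,0.012,-1],[0,0,0,0,0,0.009,-1],[0,0,0,0,0,0.004,-1],[0,0,0,0,0,0,-1],[0,0,0,0,0,0,-1]])

```text
clock: 18.15
tool_pos: [0.5872, -0.1547, 0.0192]
orientation: [2.316, 2.12, 0.002]
contact_force: [1.2, 0.4, -0.3]
opening: 0.0136
```

apply_moves(deltas=[[0,0,0,0,0,0.003,-1],[0,0,0,0,0,0.002,-1],[0,0,0,0,0,0.002,-1],[0,0,0,0,0,0.001,-1],[0,0,0,0,0,0,-1]])

```text
clock: 18.65
tool_pos: [0.589, -0.1549, 0.0129]
orientation: [2.314, 2.117, 0.006]
contact_force: [-0.1, 0.6, -0.8]
opening: 0.014
```

apply_moves(deltas=[[0,0,0,0,0,0,-0.6],[0,0,0,0,0,0,-0.4],[0,0,0,0,0,0,-0.2],[0,0,0,0,0,0,-0.2],[0,0,0,0,0,0,-0.2],[0,0,0,0,0,0,-0.2],[0,0,0,0,0,-0.005,-0.2],[0,0,0,0,0,-0.01,-0.2],[0,0,0,0,0,-0.02,-0.2],[0,0,0,0,0,-0.03,-0.2],[0,0,0,0,0,-0.04,-0.2],[0,0,0,0,0,-0.04,-0.2]])

```text
clock: 19.85
tool_pos: [0.5845, -0.1541, 0.1596]
orientation: [-2.313, -2.119, 0.004]
contact_force: [1.8, -0.5, -0.1]
opening: 0.0342
```

Run:
```python
from h import *
go(down(1.4828,0),np.array([.41,-.117,.2]))
for n in('top','side'):
  c=bot.capture(n);W=cloud(c)
  if n=='side': cv2.imwrite('pics/c6.png',cv2.resize(cv2.cvtColor(c['pixels'][120:320,200:440],cv2.COLOR_RGB2BGR),None,fx=2.5,fy=2.5))
  for r in bot.regions_of(n,'spoon')[:2]:
    p=W[r["mask"]];p=p[~np.isnan(p[:,0])]
    if len(p)<20: continue
    print(n,round(r["p"],2),np.percentile(p,[2,50,98],axis=0).round(3).tolist())
```

```text
clock 19.85 pos [ 0.5845 -0.1541  0.1596] F [ 1.8 -0.5 -0.1] open 0.0342
q [ 0.66  0.51 -0.64  1.75  0.35  1.    1.37]
turn(tool) [-0.005  -0.0015  0.0004] shift now [ 0.0217 -0.1773 -0.0394] shift after turn [ 0.0216 -0.1771 -0.0404]
top 0.64 [[0.499, -0.159, 0.02], [0.546, -0.15, 0.026], [0.599, -0.141, 0.03]]
side 0.84 [[0.504, -0.169, 0.015], [0.598, -0.147, 0.027], [0.651, -0.137, 0.032]]
side 0.26 [[0.461, -0.219, 0.009], [0.563, -0.139, 0.028], [0.702, -0.042, 0.101]]
```

View pics/c6.png

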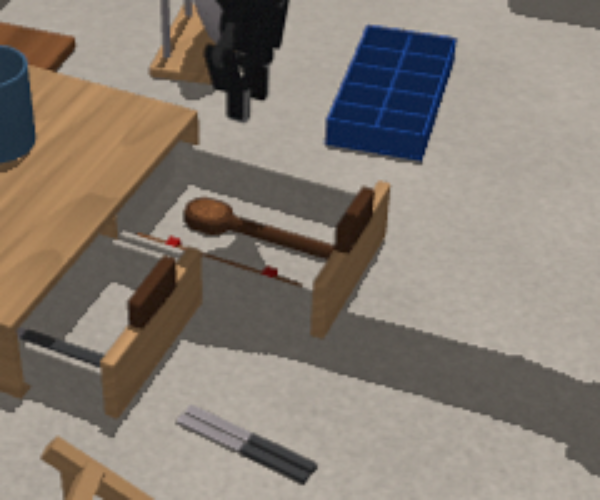

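Spoon lies flat in the right drawer (crop, 260,230), beside the chopsticks and released. I go round to the front of the panel with fingers shut.

apply_moves(deltas=[[0,0,0,0.002,-0.01,0,-1],[0,0,0,0.002,-0.015,0,-1],[0,0,0,0.003,-0.02,0,-1],[0,0,0,0.003,-0.02,0,-1],[0,0,0,0.003,-0.02,0,-1],[0,0,0,0.003,-0.02,0,-1],[0,0,0,0.003,-0.02,0,-1],[0,0,0,0.002,-0.02,0,-1],[0,0,0,0,-0.01,0,-1],[0,0,0,0,0,0,-1]])

```text
clock: 21.05
tool_pos: [0.4108, -0.1156, 0.1488]
orientation: [-2.296, -2.104, 0.028]
contact_force: [0.6, -0.1, 0.2]
opening: -0.0
```

Run:
```python
from h import *
go(down(1.4828,0),np.array([.43,-.119,.058]))
```

```text
clock 21.05 pos [ 0.4108 -0.1156  0.1488] F [ 0.6 -0.1  0.2] open -0.0
q [ 0.81  0.26 -0.72  2.13  0.22  0.86  1.44]
turn(tool) [-0.0317 -0.0049  0.0009] shift now [-0.0022  0.0223  0.0902] shift after turn [-0.0017  0.0195  0.0908]
```

apply_moves(deltas=[[-0.03,-0.005,0,-0.002,0.007,0.01,-1],[0,0,0,0,0.003,0.02,-1],[0,0,0,0,0,0.02,-1],[0,0,0,0,0,0.02,-1],[0,0,0,0,0,0.012,-1],[0,0,0,0,0,0,-1],[0,0,0,0,0,0,-1]])

```text
clock: 21.75
tool_pos: [0.4254, -0.1193, 0.0631]
orientation: [2.317, 2.12, 0.006]
contact_force: [0.1, -0.4, 0.3]
opening: 0.0
```

Run:
```python
from h import *
go(down(1.4828,0),np.array([.45,-.121,.058]))
```

```text
clock 21.75 pos [ 0.4254 -0.1193  0.0631] F [ 0.1 -0.4  0.3] open 0.0
q [ 0.7   0.41 -0.63  2.2   0.4   0.64  1.27]
turn(tool) [ 0.0035 -0.0017 -0.0009] shift now [0.0005 0.0247 0.0052] shift after turn [0.0005 0.0247 0.0051]
```

apply_moves(deltas=[[0,0,0,0,0.007,0.002,-1],[0,0,0,0,0.007,0,-1],[0,0,0,0,0.007,0,-1],[0,0,0,0,0.007,0,-1],[0,0,0,0,0.008,0,-1],[0,0,0,0,0.01,0,-1],[0,0,0,0,0.01,0,-1],[0,0,0,0,0.01,0,-1],[0,0,0,0,0.01,0,-1],[0,0,0,0,0.01,0,-1],[0,0,0,0,0.01,0,-1],[0,0,0,0,0.01,0,-1]])

```text
clock: 22.95
tool_pos: [0.5393, -0.1296, 0.0632]
orientation: [2.317, 2.118, 0.003]
contact_force: [-2.4, 1.4, 0.2]
opening: 0.0
```

Run:
```python
from h import *
go(down(1.4828,0),np.array([.657,-.139,.058]))
```

```text
clock 22.95 pos [ 0.5393 -0.1296  0.0632] F [-2.4  1.4  0.2] open 0.0
q [ 0.61  0.55 -0.59  1.95  0.43  0.77  1.25]
turn(tool) [ 0.0027 -0.0002 -0.0017] shift now [0.0012 0.118  0.0056] shift after turn [0.001  0.118  0.0052]
```

apply_moves(deltas=[[0,0,0,0,0.01,0,-1],[0,0,0,0,0.01,0,-1],[0,0,0,0,0.01,0,-1],[0,0,0,0,0.01,0,-1],[0,0,0,0,0.01,0,-1],[0,0,0,0,0.01,0,-1],[0,0,0,0,0.01,0,-1],[0,0,0,0,0.01,0,-1],[0,0,0,0,0.009,0,-1],[0,0,0,0,0.006,0,-1]])

```text
clock: 23.95
tool_pos: [0.6433, -0.1383, 0.0633]
orientation: [2.318, 2.119, 0.005]
contact_force: [-1.4, 0.3, 1.4]
opening: -0.0003
```

Run:
```python
from h import *
go(down(1.4828,0),np.array([.657,-.139,.058]))
c=bot.capture('side');W=cloud(c)
P=W.reshape(-1,3);p=P[(P[:,0]>.5)&(P[:,0]<.72)&(P[:,1]>-.2)&(P[:,1]<-.08)&(P[:,2]>.097)&(P[:,2]<.106)];print(len(p),np.percentile(p,[3,50,97],axis=0).round(4).tolist())
```

```text
clock 23.95 pos [ 0.6433 -0.1383  0.0633] F [-1.4  0.3  1.4] open -0.0003
q [ 0.53  0.68 -0.56  1.7   0.45  0.89  1.27]
turn(tool) [ 0.0032 -0.0012 -0.0016] shift now [0.0005 0.0137 0.0054] shift after turn [0.0005 0.0137 0.0053]
46 [[0.632, -0.1447, 0.0975], [0.6593, -0.1147, 0.1013], [0.6689, -0.1033, 0.105]]
```

apply_moves(deltas=[[0,0,0,0,0.005,0,-1],[0,0,0,0,0.005,0,-1],[0,0,0,0,0.004,0,-1],[0,0,0,0,0.004,0,-1]])

```text
clock: 24.4
tool_pos: [0.6566, -0.1397, 0.0634]
orientation: [-2.313, -2.113, 0.014]
contact_force: [-18.8, 2.4, 14.2]
opening: -0.0005
```

Hit the closed stop. Back off, then look.

apply_moves(deltas=[[0,0,0,0,-0.006,0,-1],[0,0,0,0,-0.015,0,-1],[0,0,0,0,-0.03,0,-1],[0,0,0,0,-0.03,0,-1],[0,0,0,0,-0.03,-0.02,-1],[0,0,0,0,-0.03,-0.04,-1],[0,0,0,0,-0.02,-0.04,-1],[0,0,0,0,0,-0.03,-1],[0,0,0,0,0,0,-1]])

```text
clock: 25.3
tool_pos: [0.495, -0.1277, 0.1989]
orientation: [2.319, 2.114, -0.005]
contact_force: [-0.0, -0.4, 0.3]
opening: -0.0001
```

Run:
```python
from h import *
go(down(1.4828,0),np.array([.45,-.139,.2]))
P=[]
for n in('top','side'):
  c=bot.capture(n);W=cloud(c);P.append(W.reshape(-1,3))
  if n=='side': save(c,'side7')
  for k in('tumbler','ice_tray','knives'):
    for r in bot.regions_of(n,k)[:2]:
      p=W[r["mask"]];p=p[~np.isnan(p[:,0])];print(n,k,round(r["p"],2),np.median(p,0).round(3))
P=np.vstack(P);P=P[~np.isnan(P[:,0])]
ux=np.array([.996,-.088]);front=np.array([.690,-.057])
for a,b in((-.2,-.07),(-.03,.1)):
  p=P[(P[:,0]>.45)&(P[:,0]<.72)&(P[:,1]>a)&(P[:,1]<b)&(P[:,2]>.098)&(P[:,2]<.105)];print('lip',len(p),np.median(p,0).round(4),'opening~',((front-np.median(p,0)[:2])@ux-.007).round(4))
```

```text
clock 25.3 pos [ 0.495  -0.1277  0.1989] F [-0.  -0.4  0.3] open -0.0001
q [ 0.75  0.31 -0.71  1.92  0.25  0.99  1.41]
turn(tool) [ 0.0005  0.0052 -0.0043] shift now [-0.0154 -0.0437 -0.001 ] shift after turn [-0.0152 -0.0438 -0.0011]
top tumbler 0.69 [0.734 0.283 0.063]
top ice_tray 0.83 [ 0.518 -0.456  0.006]
top knives 0.95 [0.492 0.102 0.005]
side tumbler 0.96 [0.725 0.284 0.069]
side ice_tray 0.86 [ 0.509 -0.432  0.021]
side knives 0.77 [0.491 0.102 0.006]
side knives 0.7 [0.686 0.068 0.022]
lip 264 [ 0.6738 -0.1401  0.1014] opening~ 0.0018
lip 319 [0.6084 0.0365 0.1013] opening~ 0.0825
```

View pics/side7.png

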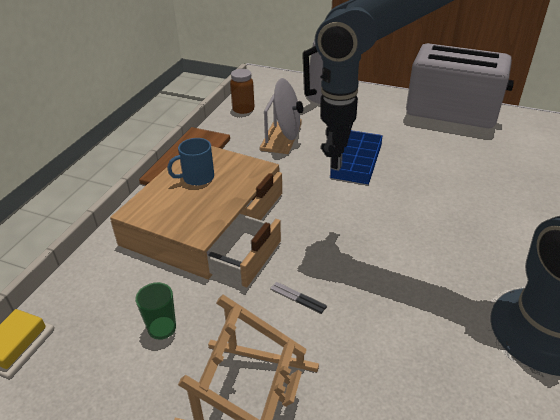

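```bash
python3 -c "
from rig import bot
print(bot.finish_job())"
```

```text
the job is handed in; nothing more can be done
None
```

I did the whole task and handed it in at about 25 s on the clock; no verdict is reported, so these are my own checks.

- **Right drawer:** It held the chopsticks. I pulled it by its lip to the stop, where it reacted with about 15 N.
- **Spoon:** I lifted it off the rack and laid it beside the chopsticks, letting go about 4 mm above the floor. Before the drawer was shut, the cameras showed it flat, with its upper surface about 27 mm above the counter.
- **Closing:** I pushed the drawer shut at about 0.1 m/s to the end stop. The last measurement puts it about 2 mm open, against a limit of 8 mm. The spoon and chopsticks can't be seen with the drawer shut, so I couldn't check them there.
- **Everything else:** The left drawer is still about 82 mm ajar with the knives in it. From the top camera, the tumbler and ice tray have not moved. The side camera puts the ice tray 8 mm off, but the arm partly hid it, so I trust the top view. The arm is clear of everything.

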